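# Set out the tube block and hold the dry bath's lid open

## Robot

A 6-joint arm with a two-finger parallel gripper is mounted at the origin on the work surface. World frame = base frame: x ahead of the robot, y to its left, z up, the work surface at z = 0. Lengths are in m, angles in rad, forces in N, time in s.
With the tool pointing down it reaches from about 0.35 to 0.775 m from the base axis. Payload 5.5 kg.
Tool frame: the origin (TCP) lies between the finger pads; the fingertips stand 22 mm ahead of it and the grasp point (between the pads) lies 3 mm ahead of it; z points along the fingers, y is the line along which they close (so a half turn about z gives the same grasp; the last joint's range is limited). The gripper opens to 85 mm and grips with 20 to 120 N. Pads are 22 mm wide; open, the fingers measure 114 mm over their backs; the gripper's body (76 mm by 85 mm) begins 54 mm behind the grasp point. The pads swing forward as they close: fully open they stand 13 mm farther back than shut.
Start: joints at [-1.28, 0.313, 0.046, 1.304, 0, 1.431], TCP at [0.24, -0.523, 0.253] pointing down, gripper open.
Joint ranges: [-2.76, 2.76], [-0.86, 1.69], [-1.03, 1.26], [-2.2, 2.34], [-1.47, 1.5], [-3.14, 3.14]. Speed limits (rad/s): [2.57, 2.57, 3.14, 3.14, 3.14, 3.14].

## Interface

Orientations are given as a unit quaternion [w, x, y, z].
In Python, from workcell import env gives the robot as it stands.
- The arm moves only by the tool shift_gripper, called as a command line: name --argument value ..., lists and objects as JSON in quotes. Schema: {"type":"object","properties":{"offsets":{"type":"array","items":{"type":"array","prefixItems":[{"type":"array","items":{"type":"number"},"minItems":3,"maxItems":3},{"type":"array","items":{"type":"number"},"minItems":3,"maxItems":3}],"minItems":2,"maxItems":2},"minItems":1,"maxItems":8},"jaw":{"type":"number"},"force":{"type":"number"},"only":{"type":"string"},"quiet":{"type":"boolean"},"lines":{"type":"string"}},"required":["offsets"],"additionalProperties":false}. offsets is a list of rows, 1 to 8 of them, each written [[dx, dy, dz], [rx, ry, rz]]: dx, dy, dz in m, then a rotation vector rx, ry, rz in rad; each row is the pose to reach, as a shift and turn from the pose commanded when the call began, along the tool's axes at that moment; what a row does not reach only later rows make up. A row lasts 1/8 s, in which the tool goes at most 0.0625 m and 0.188 rad, less where a joint would pass 70% of its speed; a pose out of reach is approached as far as the arm can. jaw is the finger opening in m, set as the call begins (left out keeps the last). The fingers move at their own pace and stop on an object; force is the grip in N (left out, the last holds). Time passes only in rows, so rows that do not move let the fingers close. The tool returns the time, the measured TCP pose, the force, the opening and the grip force at its end. only (a regular expression) keeps the lines of the reply that match it, lines (a string "A,B") keeps lines A to B, and quiet returns only ok. Input that does not fit is refused with a message, and nothing moves.
- env.get_state(): the state, without advancing time (a new reading comes with each control period).
- env.read_camera(name): name is "scene" or "top"; returns a dict with "image" (480x640x3 uint8, red, green, blue), "K" (3x3 intrinsics, pixels), "R" (3x3) and "t" (3): a world point X has camera coordinates R X + t. Camera axes: x right, y down, z forward; pixel columns grow to the right and rows downward; lengths in m; the calibration is good to about 2 mm. A picture is of the moment at which its call begins. There is no depth.
- env.hand_in(): hands the job in; it is judged then, once.
The state is a dict: "clock": time; "joint_pos": joint angles; "qvel": joint speeds; "tau": joint torques, N m; "tcp_pos": TCP position; "orientation": TCP orientation; "wrist_force": force on the tool from outside, world axes, zero at the start; "ft_torque": the same for the moment, N m; "finger_gap": finger opening in m; "grip_force": force on a finger pad.
Only numpy, scipy, OpenCV 4.12 (cv2) and the standard library are available. Lean on these libraries where they do the work, as an engineer would, in place of code of your own. Each camera call takes 0.05 s, during which the arm holds its last target. There are 200 camera calls.

## Task

Help a colleague load the dry bath: lift the metal tube block out of the white tub and, without dropping it, stand it upright near the middle of the green mat and let go of it while the bath's lid is still shut. Then lift the bath's lid with the fingers (the orange bar is its handle) to 60 degrees open, give or take 6, and finish while holding it still there (it falls shut if let go). Leave the bottle, the jar and the tip box alone.

Things in the scene. Friction and masses are not known exactly. Their poses are not given: they have to be found in the camera images.
- bath: Dry bath (small heater), white housing 200 (x) x 190 (y) x 86 mm high, fixed to the bench; origin at the centre of its underside, its own -x side is the front with the grey control panel, turned up to 15 degrees from facing the robot. It stands left or right of the mat.
- lid (a joint): Opening angle of the bath's lid, rad: 0 shut, grows as the front edge rises, stop at 1.40; 60 degrees is 1.047. The lid is a blue plate 200 x 190 x 8 mm, about 0.35 kg, on a hinge along the bath's rear top edge; it moves freely and falls shut by its weight from any angle (about 2 N upwards at the bar carries it).
- lid_bar (a point): Middle of the lid's orange front bar: round, 10 mm thick, 92 mm long, along the bath's y, an arm at each end. It lies in the plane of the lid, 40 mm in front of the lid's front edge and the housing, free space all round (90 mm above the bench when shut). Axes turn with the lid: y along the bar, x towards the hinge, z out of the lid's top.
- lid_hinge (a point): Point on the lid, 4 mm above the hinge line in the middle plane of the bath when shut; the bar's centre is 240 mm from it towards the bath's front and level with it when shut. The hinge axis lies along the bath's y, through this point to within 4 mm.
- tub: White open plastic tub 200 (x) x 170 (y) x 50 mm high, walls and floor 4 mm thick, fixed to the bench; origin at the centre of its underside. Stands on the other side of the mat from the bath. Holds only the tube block.
- block: Bare aluminium tube block 58 (x) x 34 (y) x 50 mm high with eight red and yellow tube caps 7 mm high on top, about 0.27 kg; origin at the centre of its underside, z up. At first it stands upright on the tub's floor, anyhow turned, at least 50 mm from its centre to the tub's walls.
- mat: Flat green square mat 120 x 120 x 3 mm, fixed to the bench between bath and tub; origin at the centre of its underside.
- amber: Bystander: amber bottle, 54 mm across, 120 mm high, standing loose beyond the mat; origin at the centre of its underside.
- jar: Bystander: clear jar with blue cap, 60 mm across, 80 mm high, standing loose beyond the mat; origin at the centre of its underside.
- tipbox: Bystander: blue pipette tip box 75 x 110 mm, 46 mm high with its yellow tips, loose between the robot and the mat; origin at the centre of its underside.

How it is judged:
On the way:
1. the tube block stands on the mat, let go, while the lid is still shut (x of block in the frame of mat between -0.042 and 0.042 m and y of block in the frame of mat between -0.042 and 0.042 m and z of block in the frame of mat between 0 and 0.007 m and angle between block's own z axis and vertical below 0.1 rad and contact force between the fingers and block below 0.1 N and linear speed of block below 0.03 m/s and value of joint lid below 0.1 rad), for 0.2 s.
At the end, for the whole second after the job is handed in: Lid at 60 degrees within 6 (0.942 to 1.152 rad), slower than 0.1 rad/s, fingers pressing on it with over 0.5 N; block upright (within 0.1 rad), at rest and untouched by the fingers on the mat, its centre within 42 mm of the mat's along both mat axes (x of block in the frame of mat between -0.042 and 0.042 m and y of block in the frame of mat between -0.042 and 0.042 m and z of block in the frame of mat between 0 and 0.007 m and angle between block's own z axis and vertical below 0.1 rad and contact force between the fingers and block below 0.1 N and linear speed of block below 0.03 m/s and value of joint lid between 0.942 and 1.152 rad and velocity of joint lid between -0.1 and 0.1 rad/s and contact force between the fingers and lid above 0.5 N); the arm keeps its last pose, push and grip.
It fails at once if the tube block is dropped (free of the fingers and faster than 0.45 m/s, a fall of about 1 cm) (contact force between the fingers and block below 0.05 N and linear speed of block above 0.45 m/s).
It fails at once if bottle, jar or tip box shifted by more than 20 mm or tipped (distance of any of amber, jar, tipbox from where it was at the start of the episode above 0.02 m or angle between any of amber, jar, tipbox's own z axis and vertical above 0.3 rad).
It also fails if it takes over 58 s, if anything falls off the work surface, if the arm or the gripper's body presses on something with over 40 N, if the wrist force passes 120 N, or if a joint passes its speed limit or range.

## Working session

There is one attempt and no reset: what is moved stays moved. The work goes in short steps, Python scripts to look and compute and a tool call to move; the robot and the scene stay as the last step left them, time stands still between calls to the robot, and variables do not carry over. Pictures are saved under pics/ and viewed, at most 10 in all, crops included, and the job is handed in when it is done.

```bash
ls; mkdir -p pics
```

Run:
```python
from workcell import env
import cv2,numpy as np
for n in("scene","top"):
    c=env.read_camera(n); cv2.imwrite(f"pics/{n}0.png",c["image"][:,:,::-1]); np.savez(f"pics/{n}0.npz",**c)
    print(n,c["K"].tolist(),c["R"].round(3).tolist(),c["t"].round(3).tolist())
print(env.get_state())
```

```text
pics
workcell.py
scene [[443.0118486787175, 0.0, 315.90846517375167], [0.0, 443.0118486787175, 238.95113327650375], [0.0, 0.0, 1.0]] [[-0.807, 0.59, -0.015], [0.507, 0.68, -0.529], [-0.302, -0.435, -0.848]] [0.454, -0.238, 1.002]
top [[436.635930374609, 0.0, 318.60061891639106], [0.0, 436.635930374609, 242.33148093217048], [0.0, 0.0, 1.0]] [[0.014, -1.0, 0.001], [-0.993, -0.014, -0.113], [0.113, 0.0, -0.994]] [-0.016, 0.578, 0.714]
{'clock': 0.1, 'joint_pos': array([-1.27960219e+00,  3.13954002e-01,  4.51046195e-02,  1.30360731e+00,
        3.55569340e-05,  1.43117342e+00]), 'qvel': array([-0.00046936, -0.00083157,  0.00163959, -0.00106799, -0.00015626,
       -0.00102774]), 'tau': array([ 2.80334258e-03, -4.81727815e+01,  2.99243456e+01,  1.27978600e-02,
       -6.59109128e-05,  6.89142876e-08]), 'tcp_pos': array([ 0.23999575, -0.52206333,  0.25248661]), 'orientation': array([-8.29147467e-04,  9.76888822e-01,  2.13746441e-01, -4.51283913e-05]), 'wrist_force': array([-0.80677957,  0.2361518 , -0.17353514]), 'ft_torque': array([0.00814137, 0.00411732, 0.00607372]), 'grip_force': 0.0, 'finger_gap': 0.08546661949810437}
```
View pics/scene0.png

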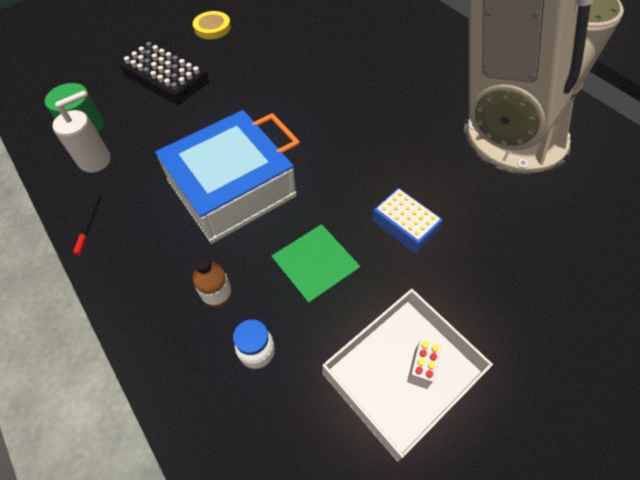

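View pics/top0.png

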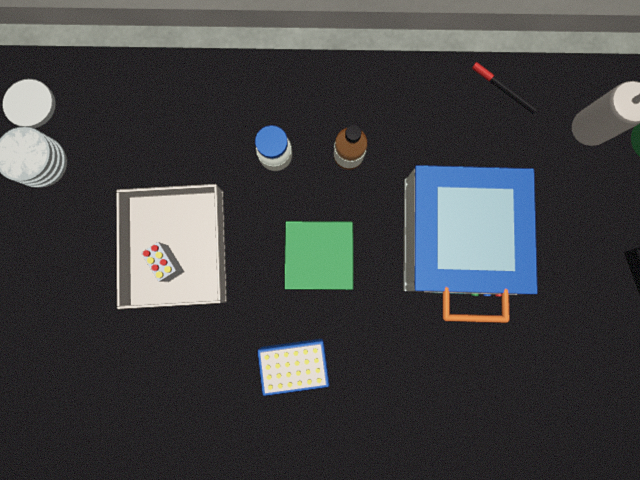

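The two views show the block in the tub at left (top px ~(158,262)), the mat at centre (319,256), and the bath at right with its orange bar (top ~(476,318)). The tip box sits at (293,369), the jar at (273,148) and the amber bottle at (350,147). The lid is shut.

Create h.py:
```python
import cv2,numpy as np
def ray(c,uv):
    uv=np.atleast_2d(uv).astype(float); d=np.c_[uv,np.ones(len(uv))]@np.linalg.inv(c["K"]).T@c["R"]
    return -c["R"].T@c["t"],d
def plane(c,uv,z):
    o,d=ray(c,uv); return (o+d*((z-o[2])/d[:,2])[:,None])[:,:2]
def tri(cs,uvs):
    A=np.zeros((3,3));b=np.zeros(3);L=[]
    for c,u in zip(cs,uvs):
        o,d=ray(c,u);d=d[0]/np.linalg.norm(d[0]);P=np.eye(3)-np.outer(d,d);A+=P;b+=P@o;L.append((P,o))
    x=np.linalg.solve(A,b);return x,[np.linalg.norm(P@(x-o))for P,o in L]
def mask(c,col):
    h=cv2.cvtColor(c["image"],cv2.COLOR_RGB2HSV);H,S,V=[h[...,i].astype(int) for i in range(3)]
    if col=="cap": return (S>130)&(V>100)&((H<8)|(H>172)|((H>22)&(H<34)))
    if col=="orange": return (S>150)&(V>110)&(H>=5)&(H<20)
    if col=="green": return (S>120)&(V>60)&(H>50)&(H<80)
    if col=="blue": return (S>120)&(V>60)&(H>100)&(H<125)
def box(m,x0,y0,x1,y1):
    v,u=np.nonzero(m); k=(u>=x0)&(u<x1)&(v>=y0)&(v<y1); return np.c_[u[k],v[k]]
def tilt(a): # minAreaRect of xy in mm
    return cv2.minAreaRect((a*1000).astype(np.float32))
```

Run:
```python
from h import *
S=dict(np.load("pics/scene0.npz"));T=dict(np.load("pics/top0.npz"))
R={"cap":((400,330,450,390),(130,235,190,290)),"green":((260,215,370,310),(270,210,370,300)),"orange":((245,105,305,155),(435,280,520,330)),"blue":((140,100,300,240),(395,150,550,300))}
for n,(a,b) in R.items():
    s=box(mask(S,n),*a);t=box(mask(T,n),*b)
    p=lambda c,q:c(q)
    x,e=tri((S,T),(s.mean(0),t.mean(0)))
    print(n,len(s),len(t),"centroid",x.round(4),np.round(e,4))
    for c,q in((S,s),(T,t)): print("   rect",[np.round(v,1).tolist() for v in tilt(plane(c,q,{"cap":.061,"green":.003,"orange":.09,"blue":.094}[n]))])
# bar: front strip of the orange at z .09
for c,nm in((S,0),(T,1)):
    q=box(mask(c,"orange"),*R["orange"][nm]); xy=plane(c,q,.09); (cx,w,a)=tilt(xy)
    cor=cv2.boxPoints((cx,w,a));print(cor.round(1).tolist())
```

```text
cap 272 145 centroid [0.5438 0.2597 0.0598] [0.001 0.001]
   rect [[542.9, 260.0], [51.4, 24.7], 33.9]
   rect [[541.3, 256.8], [51.0, 25.0], 35.2]
green 3680 121 centroid [ 0.5605 -0.0113 -0.0103] [0.0028 0.0028]
   rect [[560.7, -6.0], [121.9, 122.3], 0.7]
   rect [[559.9, -7.8], [120.9, 119.7], 0.8]
orange 408 748 centroid [ 0.4661 -0.2549  0.0853] [0.001 0.001]
   rect [[475.9, -252.2], [106.6, 48.0], 89.2]
   rect [[477.5, -253.3], [102.3, 49.7], 88.9]
blue 4689 8809 centroid [ 0.5989 -0.262   0.0714] [0.0001 0.0001]
   rect [[598.6, -251.5], [195.6, 202.6], 89.1]
   rect [[595.0, -254.0], [190.5, 206.1], 89.1]
[[451.1000061035156, -305.1000061035156], [499.1000061035156, -305.79998779296875], [500.70001220703125, -199.1999969482422], [452.6000061035156, -198.5]]
[[451.6000061035156, -304.0], [501.29998779296875, -305.0], [503.29998779296875, -202.6999969482422], [453.6000061035156, -201.6999969482422]]
```

Create go.py:
```python
import sys,numpy as np
from scipy.spatial.transform import Rotation as Ro
from workcell import env
s=env.get_state(); w=s["orientation"]; R=Ro.from_quat(np.r_[w[1:],w[0]])
t=np.array([float(a) for a in sys.argv[1:4]]); print("p",s["tcp_pos"].round(4),"x",R.as_matrix()[:,0].round(3),"z",R.as_matrix()[:,2].round(3),"q",s["joint_pos"].round(2),"tool d",R.inv().apply(t-s["tcp_pos"]).round(4))
```

```text
(no output)
```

shift_gripper --offsets '[[[0.35,-0.339,0],[0,0,-0.08]],[[0.35,-0.339,0],[0,0,-0.08]],[[0.35,-0.339,0],[0,0,-0.08]],[[0.35,-0.339,0],[0,0,-0.08]],[[0.35,-0.339,0],[0,0,-0.08]],[[0.35,-0.339,0],[0,0,-0.08]],[[0.35,-0.339,0],[0,0,-0.08]],[[0.35,-0.339,0],[0,0,-0.08]]]' --jaw 0.065 --force 40

```text
clock: 1.1
tcp_pos: [0.4167, -0.066, 0.2532]
orientation: [-0.0, 0.967, 0.253, -0.0]
wrist_force: [0.7, -0.1, -0.7]
finger_gap: 0.0648
grip_force: 0.0
```

```bash
python3 go.py 0.5435 0.2595 0.13
```

```text
p [ 0.4167 -0.066   0.2532] x [ 0.872  0.49  -0.   ] z [-0.  0. -1.] q [-0.35  0.02 -0.31  1.24  0.    2.28] tool d [ 0.27   -0.2217  0.1232]
```

shift_gripper --offsets '[[[0.27,-0.222,0.05],[0,0,-0.09]],[[0.27,-0.222,0.05],[0,0,-0.09]],[[0.27,-0.222,0.08],[0,0,-0.09]],[[0.27,-0.222,0.12],[0,0,-0.09]],[[0.27,-0.222,0.12],[0,0,-0.09]],[[0.27,-0.222,0.12],[0,0,-0.09]],[[0.27,-0.222,0.12],[0,0,-0.09]],[[0.27,-0.222,0.12],[0,0,-0.09]]]'

```text
clock: 2.1
tcp_pos: [0.5429, 0.2572, 0.1326]
orientation: [0.0, 0.955, 0.296, -0.001]
wrist_force: [-0.3, -0.0, 0.2]
finger_gap: 0.065
grip_force: 0.0
```

```bash
python3 go.py 0.5435 0.2595 0.038
```

Run:
```python
from workcell import env
from h import *
T=env.read_camera("top");S=env.read_camera("scene")
cv2.imwrite("pics/g1.png",np.hstack([cv2.resize(T["image"][180:340,90:250],(400,400)),cv2.resize(S["image"][250:450,340:540],(400,400))])[:,:,::-1])
```

```text
p [0.5429 0.2572 0.1326] x [ 0.824  0.566 -0.002] z [-0.002 -0.001 -1.   ] q [ 0.31  0.42 -0.1   1.05 -0.    2.85] tool d [ 0.002  -0.0015  0.0946]
```

View pics/g1.png

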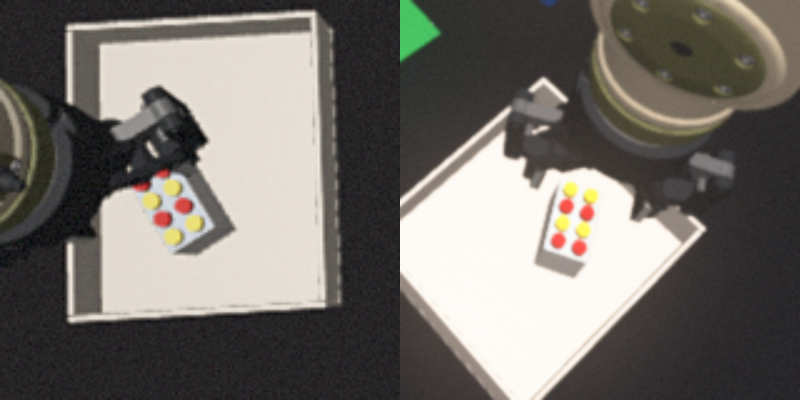

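The fingers straddle the block on its long sides: crop px (150,115) in the top half, and (540,150) and (660,195) in the scene half. They line up with its axis, so I'm descending.

shift_gripper --offsets '[[[0.002,-0.001,0.05],[0,0,0]],[[0.002,-0.001,0.08],[0,0,0]],[[0.002,-0.001,0.095],[0,0,0]],[[0.002,-0.001,0.095],[0,0,0]]]'

```text
clock: 2.7
tcp_pos: [0.5446, 0.2584, 0.0384]
orientation: [0.0, 0.955, 0.295, -0.0]
wrist_force: [0.4, -0.7, -0.4]
finger_gap: 0.0648
grip_force: 0.0
```

shift_gripper --offsets '[[[0,0,0],[0,0,0]],[[0,0,0],[0,0,0]],[[0,0,0],[0,0,0]],[[0,0,0],[0,0,0]]]' --jaw 0.02 --force 50

```text
clock: 3.2
tcp_pos: [0.5458, 0.26, 0.0402]
orientation: [-0.0, 0.955, 0.296, 0.002]
wrist_force: [-0.7, 1.4, 6.1]
finger_gap: 0.0335
grip_force: 51.0
```

```bash
python3 go.py 0.5435 0.2595 0.18
```

```text
p [0.5458 0.26   0.0402] x [0.825 0.566 0.003] z [ 0.003  0.001 -1.   ] q [ 0.31  0.51 -0.21  0.85  0.    2.85] tool d [-0.0017 -0.0008 -0.1398]
```

shift_gripper --offsets '[[[0,0,-0.03],[0,0,0]],[[0,0,-0.07],[0,0,0]],[[0,0,-0.09],[0,0,0]]]'

```text
clock: 3.58
tcp_pos: [0.5456, 0.2595, 0.1307]
orientation: [0.0, 0.955, 0.296, 0.001]
wrist_force: [0.3, 0.9, -3.5]
finger_gap: 0.0333
grip_force: 50.4
```

shift_gripper --offsets '[[[-0.02,0.03,0],[0,0,0]],[[-0.05,0.08,0],[0,0,0]],[[-0.08,0.13,0],[0,0,0]],[[-0.11,0.18,0],[0,0,0]],[[-0.13,0.215,0],[0,0,0]],[[-0.1394,0.2283,0],[0,0,0]],[[-0.1394,0.2283,0],[0,0,0]]]'

```text
clock: 4.45
tcp_pos: [0.5585, -0.0085, 0.1282]
orientation: [-0.0, 0.955, 0.295, -0.0]
wrist_force: [0.4, -0.1, -1.8]
finger_gap: 0.0338
grip_force: 50.7
```

```bash
python3 go.py 0.56 -0.007 0.041
```

Run:
```python
from workcell import env
from h import *
T=env.read_camera("top");S=env.read_camera("scene")
cv2.imwrite("pics/g2.png",np.hstack([cv2.resize(T["image"][150:350,220:420],(400,400)),cv2.resize(S["image"][130:330,230:430],(400,400))])[:,:,::-1])
```

```text
p [ 0.5585 -0.0085  0.1282] x [ 0.826  0.564 -0.   ] z [-0.  0. -1.] q [-0.16  0.35 -0.22  1.    0.    2.38] tool d [ 0.0021 -0.0003  0.0872]
```

View pics/g2.png

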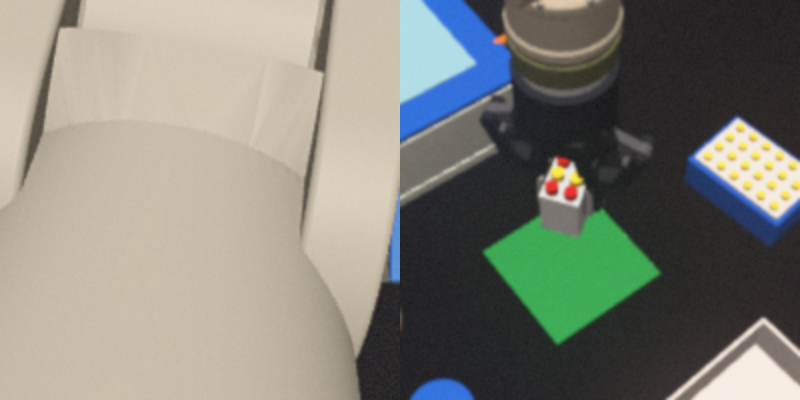

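The block is held upright above the mat (right half px ~(563,205)). Next I lower it gently.

shift_gripper --offsets '[[[0.002,0,0.05],[0,0,0]],[[0.002,0,0.075],[0,0,0]],[[0.002,0,0.083],[0,0,0]],[[0.002,0,0.086],[0,0,0]],[[0.002,0,0.086],[0,0,0]]]'

```text
clock: 5.18
tcp_pos: [0.5612, -0.0064, 0.0433]
orientation: [0.0, 0.955, 0.296, 0.001]
wrist_force: [1.1, -0.3, -1.9]
finger_gap: 0.0335
grip_force: 50.4
```

shift_gripper --offsets '[[[0,0,0.001],[0,0,0]],[[0,0,0.002],[0,0,0]],[[0,0,0.002],[0,0,0]]]'

```text
clock: 5.55
tcp_pos: [0.5605, -0.0068, 0.0405]
orientation: [0.0, 0.955, 0.296, 0.0]
wrist_force: [-0.4, -0.7, -2.4]
finger_gap: 0.0334
grip_force: 50.4
```

shift_gripper --offsets '[[[0,0,0.001],[0,0,0]],[[0,0,0.0015],[0,0,0]],[[0,0,0.0015],[0,0,0]]]'

```text
clock: 5.92
tcp_pos: [0.5605, -0.0068, 0.0392]
orientation: [0.0, 0.955, 0.296, 0.0]
wrist_force: [-2.2, -1.2, 3.7]
finger_gap: 0.0335
grip_force: 51.2
```

shift_gripper --offsets '[[[0,0,0],[0,0,0]],[[0,0,0],[0,0,0]],[[0,0,0],[0,0,0]],[[0,0,0],[0,0,0]]]' --jaw 0.065

```text
clock: 6.42
tcp_pos: [0.5605, -0.0067, 0.0388]
orientation: [0.0, 0.955, 0.296, 0.0]
wrist_force: [-0.3, -0.0, -0.4]
finger_gap: 0.0648
grip_force: 0.0
```

shift_gripper --offsets '[[[0,0,-0.03],[0,0,0]],[[0,0,-0.08],[0,0,0]],[[0,0,-0.13],[0,0,0]],[[0,0,-0.16],[0,0,0]]]'

```text
clock: 6.92
tcp_pos: [0.5613, -0.0068, 0.2017]
orientation: [0.001, 0.955, 0.296, 0.002]
wrist_force: [0.3, -0.5, -0.7]
finger_gap: 0.0648
grip_force: 0.0
```

```bash
python3 go.py 0.454 -0.254 0.2
```

```text
p [ 0.5613 -0.0068  0.2017] x [0.825 0.565 0.003] z [ 0.003 -0.001 -1.   ] q [-0.16  0.3  -0.09  1.17 -0.    2.39] tool d [-0.2283  0.1432  0.0015]
```

shift_gripper --offsets '[[[-0.226,0.145,0],[0,0,-0.953]],[[-0.226,0.145,0],[0,0,-0.953]],[[-0.226,0.145,0],[0,0,-0.953]],[[-0.226,0.145,0],[0,0,-0.953]],[[-0.226,0.145,0],[0,0,-0.953]],[[-0.226,0.145,0],[0,0,-0.953]],[[-0.226,0.145,0],[0,0,-0.953]],[[-0.226,0.145,0],[0,0,-0.953]]]' --jaw 0.035 --force 30

```text
clock: 7.92
tcp_pos: [0.456, -0.2537, 0.1988]
orientation: [-0.0, 0.713, 0.701, 0.0]
wrist_force: [-0.3, 0.4, -0.6]
finger_gap: 0.0349
grip_force: 0.0
```

```bash
python3 go.py 0.457 -0.254 0.092
```

Run:
```python
from workcell import env
from h import *
T=env.read_camera("top");S=env.read_camera("scene")
cv2.imwrite("pics/g3.png",np.hstack([T["image"][200:400,270:570],S["image"][60:260,150:450]])[:,:,::-1])
q=box(mask(S,"cap"),240,190,400,310);print(len(q),q.mean(0),[np.round(v,1) for v in tilt(plane(S,q,.06))])
q=box(mask(T,"cap"),270,200,370,310);print(len(q),[np.round(v,1) for v in tilt(plane(T,q,.06))])
```

```text
p [ 0.456  -0.2537  0.1988] x [0.018 1.    0.   ] z [-0.  0. -1.] q [-0.66  0.23 -0.2   1.14  0.    0.93] tool d [-0.0003  0.001   0.1068]
243 [328.8600823  236.99176955] [array([475. ,   2.7]), array([ 52. , 218.8]), np.float64(82.1)]
91 [array([562.6,  -6.5]), array([36.6, 23.8]), np.float64(34.5)]
```

View pics/g3.png

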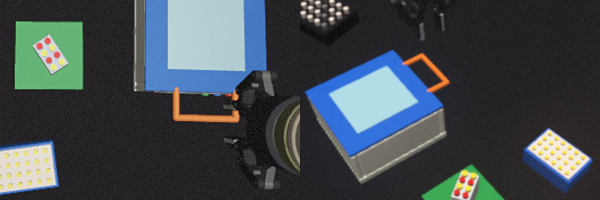

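The block stands upright in the middle of the mat (left half px ~(50,54)). The lid is shut and the fingers are over the bar (left half px ~(240,115)). Next I descend on the bar.

shift_gripper --offsets '[[[0,0.001,0.05],[0,0,0]],[[0,0.001,0.09],[0,0,0]],[[0,0.001,0.107],[0,0,0]],[[0,0.001,0.107],[0,0,0]]]'

```text
clock: 8.52
tcp_pos: [0.4562, -0.2528, 0.0904]
orientation: [-0.002, 0.713, 0.701, -0.0]
wrist_force: [-0.1, 0.6, 0.4]
finger_gap: 0.0351
grip_force: 0.0
```

shift_gripper --offsets '[[[0,0,0],[0,0,0]],[[0,0,0],[0,0,0]],[[0,0,0],[0,0,0]],[[0,0,0],[0,0,0]]]' --jaw 0.0 --force 30

```text
clock: 9.02
tcp_pos: [0.457, -0.2544, 0.0929]
orientation: [0.001, 0.713, 0.701, -0.0]
wrist_force: [-3.4, 2.1, 6.3]
finger_gap: 0.0089
grip_force: 29.7
```

```bash
python3 go.py 0.577 -0.254 0.3
```

```text
p [ 0.457  -0.2544  0.0929] x [ 0.017  1.    -0.001] z [ 0.001 -0.001 -1.   ] q [-0.66  0.32 -0.36  0.89 -0.    0.93] tool d [ 0.0022  0.1201 -0.207 ]
```

shift_gripper --offsets '[[[0,0.001,-0.017],[0,0,0]],[[0,0.002,-0.033],[0,0,0]],[[0,0.005,-0.05],[0,0,0]],[[0,0.009,-0.066],[0,0,0]],[[0,0.014,-0.082],[0,0,0]],[[0,0.022,-0.101],[0,0,0]],[[0,0.032,-0.12],[0,0,0]],[[0,0.032,-0.12],[0,0,0]]]'

```text
clock: 10.02
tcp_pos: [0.49, -0.2548, 0.213]
orientation: [0.001, 0.713, 0.701, 0.0]
wrist_force: [-0.4, -0.1, -1.2]
finger_gap: 0.0087
grip_force: 29.5
```

```bash
python3 go.py 0.577 -0.254 0.3
```

Run:
```python
from workcell import env
from h import *
T=env.read_camera("top");S=env.read_camera("scene")
cv2.imwrite("pics/g4.png",np.hstack([T["image"][150:350,370:640],S["image"][20:220,110:400]])[:,:,::-1])
```

```text
p [ 0.49   -0.2548  0.213 ] x [ 0.016  1.    -0.001] z [ 0.002 -0.001 -1.   ] q [-0.63  0.28 -0.1   1.19  0.    0.96] tool d [ 0.0022  0.0872 -0.0867]
```

View pics/g4.png

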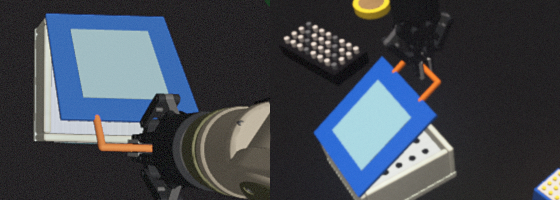

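The lid has followed the fingers to about 30°, with the bar still gripped (left half px ~(125,147)). Continuing to 60°.

shift_gripper --offsets '[[[0,0.011,-0.018],[0,0,0]],[[0,0.024,-0.034],[0,0,0]],[[0,0.038,-0.05],[0,0,0]],[[0,0.0535,-0.064],[0,0,0]],[[0,0.07,-0.077],[0,0,0]],[[0,0.088,-0.088],[0,0,0]],[[0,0.088,-0.088],[0,0,0]],[[0,0.088,-0.088],[0,0,0]]]'

```text
clock: 11.12
tcp_pos: [0.5761, -0.2562, 0.3002]
orientation: [-0.0, 0.713, 0.701, -0.0]
wrist_force: [-4.5, 0.4, 5.8]
finger_gap: 0.0088
grip_force: 31.1
```

```bash
python3 go.py 0.577 -0.254 0.3
```

Run:
```python
from workcell import env
from h import *
T=env.read_camera("top");S=env.read_camera("scene")
cv2.imwrite("pics/T5.png",T["image"][:,:,::-1]);np.savez("pics/T5.npz",**T);np.savez("pics/S5.npz",**S)
cv2.imwrite("pics/g5.png",np.hstack([cv2.resize(T["image"][120:370,270:570],(400,333)),cv2.resize(S["image"][50:300,120:420],(400,333))])[:,:,::-1])
```

```text
p [ 0.5761 -0.2562  0.3002] x [ 0.017  1.    -0.001] z [-0.001 -0.    -1.   ] q [-0.55  0.42  0.32  1.47 -0.    1.04] tool d [0.0022 0.0009 0.0002]
```

View pics/g5.png

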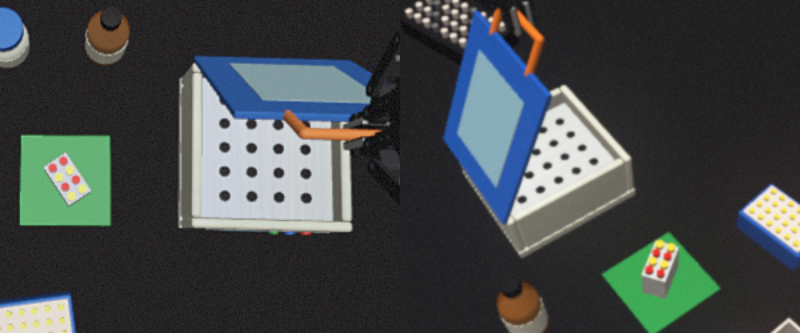

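The lid stands open at roughly 60° with the bar gripped. The block is upright on the mat. I'll check the angle by triangulating the lid's mat-side corners: front at top (447,206) / scene (232,123), hinge at top (416,164) / scene (199,215).

Run:
```python
from h import *
from workcell import env
S=dict(np.load("pics/S5.npz"));T=dict(np.load("pics/T5.npz"))
f,e=tri((T,S),((447,206),(232,123)));h,e2=tri((T,S),((416,164),(199,215)))
d=f-h;print(f,e,h,e2,"angle",np.degrees(np.arctan2(d[2],-d[0])),np.linalg.norm(d))
p=env.get_state()["tcp_pos"];print("by bar",np.degrees(np.arccos((.697-p[0])/.24)),np.degrees(np.arcsin((p[2]-.003-.09)/.24)))
```

```text
[ 0.59967799 -0.16276606  0.25164335] [np.float64(0.0008921517297202037), np.float64(0.0008921517297203908)] [ 0.69967314 -0.16159984  0.09329784] [np.float64(0.0007308752023136559), np.float64(0.0007308752023134652)] angle 57.72759959804768 0.18727971179450997
by bar 59.70166091396997 59.65690319956133
```

shift_gripper --offsets '[[[0,0,0],[0,0,0]],[[0,0,0],[0,0,0]]]'

```text
clock: 11.48
tcp_pos: [0.5759, -0.2562, 0.3001]
orientation: [-0.0, 0.713, 0.701, -0.0]
wrist_force: [-4.1, 0.3, 4.9]
finger_gap: 0.0086
grip_force: 31.0
```

```bash
python3 -c "
from workcell import env
print(env.hand_in())"
```

```text
the job is handed in; nothing more can be done
None
```

I handed the job in at about 11.5 s: the tube block stands upright and released near the mat's centre, and the gripper is holding the lid still at about 60° (58–60° measured); the hand-in returned no verdict.

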